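Clamp the wide seal canister shut in the record archive

TASK

The wide canister of wax seals has to be closed before it goes back into the archive. Set the larger of the two loose knobbed lids squarely into its mouth, then swing the canister's wire bail from behind, up and over its centre, until it snaps down on the lid and clamps it.

Things in the scene. Friction and masses are not known exactly. Their poses are not given: they have to be found in the camera images.
- canister: The wide open aluminium canister, 110 mm across, 100 mm high, mouth 102 mm, fixed to the table (the narrower, taller one is already clamped). Origin: centre of its underside; z up, x to its rear, where the bail leans at the start, y along the bail's hinge line, which is at x = +30 mm, z = 90 mm. Hinge pins stand out to y = -75 and +75 mm, a spring strut to +84 mm at the hinge.
- lid: The larger loose steel lid, knob up: flange 116 mm across, 8 mm thick; under it a plug 18 mm high, tapered from 92 to 68 mm, self-centring; on it a black knob 24 mm across, 24 mm high. About 0.25 kg. Origin: centre of the plug's foot; flange top at z = 26 mm, knob top 50 mm. Seated, the origin is 82 mm above the canister's, the knob top 132 mm. The small lid (82 mm) is not for this canister.
- bail (a joint): Angle (rad) of the canister's bail, a U of 7 mm wire, 143 mm wide, arms 79 mm long. 0: leaning 40 degrees to the rear on its stop (start); 0.70: upright, the centre; 1.96: down on the seated lid, 72 degrees past upright to the front (without lid it falls to 2.2). A spring drives it away from the centre both ways: a push of 4 to 15 N takes it over, then it snaps down by itself within 1 s.
- bail_grip (a point): Middle of the bail's crossbar, there a steel roller 12 mm thick, 70 mm long, along the canister's y. In the canister's frame (x to its rear, z up): at the start x = +81, z = 150 mm; upright x = +30, z = 169 mm; clamped x = -45, z = 114 mm, on the front of the lid's flange. It passes clear over the seated lid's knob.

How it is judged:
By the outcome, as a careful person would: the job done as asked, in the order asked, and still so for the second after the job is handed in, with the robot touching nothing.
It also fails if it takes over 43 s, if anything falls off the work surface, if the arm or the gripper's body presses on something with over 40 N, if the wrist force passes 120 N, or if a joint passes its speed limit or range.

ROBOT

A 6-joint arm with a two-finger parallel gripper is mounted at the origin on the work surface. World frame = base frame: x ahead of the robot, y to its left, z up, the work surface at z = 0. Lengths are in m, angles in rad, forces in N, time in s.
With the tool pointing down it reaches from about 0.4 to 0.825 m from the base axis. Payload 7 kg.
Tool frame: the origin (TCP) lies midway between the tips of the shut fingers; the grasp point (between the pads) lies env.tcp_to_grasp behind it (env.tcp_to_grasp is the distance from the TCP to the grasp point, in m); z points along the fingers, y is the line along which they close (so a half turn about z gives the same grasp; the last joint's range is limited). The gripper opens to 85 mm and grips with 20 to 120 N. Pads are 22 mm wide; open, the fingers measure 114 mm over their backs; the gripper's body (76 mm by 85 mm) begins 54 mm behind the grasp point. The pads swing forward as they close: fully open they stand 13 mm farther back than shut.
Start: joints at [1.393, 0.359, 0.012, 0, -1.224, -0.288], TCP at [0.303, 0.603, 0.231] pointing down, gripper open.
Joint ranges: [-3.07, 3.07], [-1.43, 2.12], [-1.02, 1.25], [-3.03, 1.67], [-3.05, -0], [-3.03, 3.03]. Speed limits (rad/s): [2.39, 2.39, 3.01, 3.14, 3.14, 3.14].

INTERFACE

Orientations are given as a 3x3 rotation matrix whose columns are the frame's x, y, z axes.
In Python, from bench import env gives the robot as it stands.
- The arm moves only by the tool jog_arm, called as name(argument=value, ...) on one line, values as JSON. Schema: {"type":"object","properties":{"ticks":{"type":"array","items":{"type":"array","items":{"type":"array","items":{"type":"number"},"minItems":7,"maxItems":7},"minItems":1,"maxItems":20},"minItems":1,"maxItems":1},"grip_n":{"type":"number"},"only":{"type":"string"},"quiet":{"type":"boolean"},"lines":{"type":"string"}},"required":["ticks"],"additionalProperties":false}. ticks is a list that holds a single list of rows (three levels of brackets), with 1 to 20 rows, each of 7 numbers: a rotation vector rx, ry, rz in parts of the range, where 1.0 means 2 rad, then dx, dy, dz in shares of 750 mm (1.0 is 750 mm), then the opening from 0.0 (shut) to 1.0 (fully open); each row is the pose to reach, as a shift and turn from the pose commanded when the call began, along the tool's axes at that moment; what a row does not reach only later rows make up. A row lasts 1/12 s, in which the tool goes at most 0.0417 m and 0.125 rad, less where a joint would pass 70% of its speed; a pose out of reach is approached as far as the arm can. The fingers move at their own pace and stop on an object; grip_n is the grip in N (left out, the last holds). Time passes only in rows, so rows that do not move let the fingers close. The tool returns the time, the measured TCP pose, the force, the opening and the grip force at its end. only (a regular expression) keeps the lines of the reply that match it, lines (a string "A,B") keeps lines A to B, and quiet returns only ok. No shift or turn number may pass 1 either way. Input that does not fit is refused with a message, and nothing moves.
- env.get_state(): the state, without advancing time (a new reading comes with each control period).
- env.grab_frame(name): name is "scene" or "side" or "wrist"; returns a dict with "color" (480x640x3 uint8, red, green, blue), "camera_matrix" (3x3 intrinsics, pixels), "rvec" (rotation vector, rad) and "tvec" (3), from world to camera coordinates, as OpenCV has them. Camera axes: x right, y down, z forward; pixel columns grow to the right and rows downward; lengths in m; the calibration is good to about 2 mm. A picture is of the moment at which its call begins. There is no depth.
- env.close_job(): hands the job in; it is judged then, once.
The state is a dict: "t": time; "joint_positions": joint angles; "qd": joint speeds; "tau": joint torques, N m; "eef_pos": TCP position; "tool_rot": TCP orientation; "force": force on the tool from outside, world axes, zero at the start; "ft_torque": the same for the moment, N m; "gripper_width": opening from 0.0 (shut) to 1.0 (fully open); "grasp_force": force on a finger pad.
Only numpy, scipy, OpenCV 4.12 (cv2) and the standard library are available. Lean on these libraries where they do the work, as an engineer would, in place of code of your own. Each camera call takes 0.05 s, during which the arm holds its last target. There are 200 camera calls.

## Working session

There is one attempt and no reset: what is moved stays moved. The work goes in short steps, Python scripts to look and compute and a tool call to move; the robot and the scene stay as the last step left them, time stands still between calls to the robot, and variables do not carry over. Pictures are saved under pics/ and viewed, at most 10 in all, crops included, and the job is handed in when it is done.

```bash
ls; mkdir -p pics; python3 - <<'E'
from bench import env
import cv2, numpy as np
for n in("scene","side"):
    f=env.grab_frame(n); cv2.imwrite(f"pics/{n}0.png",f["color"][:,:,::-1])
    R=cv2.Rodrigues(np.array(f["rvec"],float))[0]; print(n,-R.T@np.array(f["tvec"]).ravel(),R[2])
s=env.get_state(); print(s["t"],s["eef_pos"],s["tool_rot"],env.tcp_to_grasp,s["gripper_width"])
E
```

```text
bench.py
pics
scene [ 0.81459498 -0.44027445  0.64476617] [-0.37250208  0.60634537 -0.70255783]
side [ 0.06577845 -0.50799299  0.51953408] [ 0.60587273  0.6279961  -0.48840468]
0.1 [0.30298444 0.6026846  0.23045342] [[ 8.93439137e-01 -4.49183969e-01 -5.20179179e-04]
 [-4.49184234e-01 -8.93437999e-01 -1.43713016e-03]
 [ 1.80787987e-04  1.51764462e-03 -9.99998832e-01]] 0.0187 0.9994742263493526
```

View pics/scene0.png

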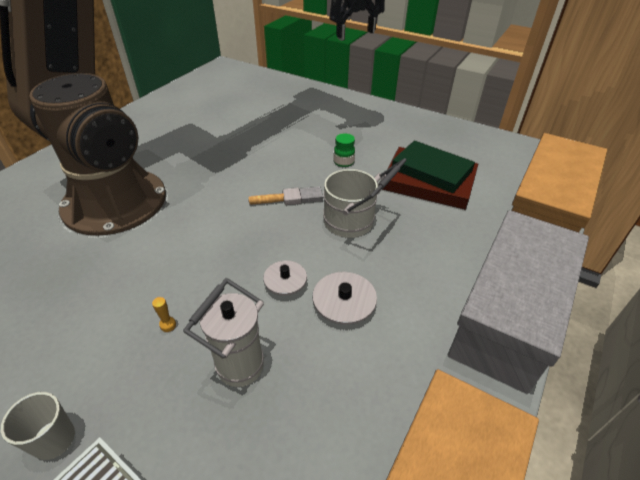

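View pics/side0.png

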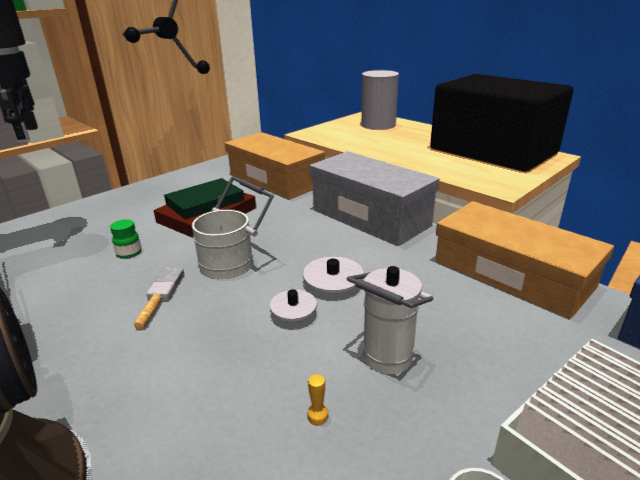

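Scene: the larger lid's knob is at about (345,290) and the open canister's mouth at (350,187), with its bail leaning right to about (392,170). Side: knob at (333,266), mouth at (222,226), crossbar from (232,180) to (270,195). Next I'll zoom in on both views.

```bash
cat > h.py <<'E'
import cv2, numpy as np
from bench import env
def cam(n):
    f=env.grab_frame(n); f["r"]=np.array(f["rvec"],float); f["t"]=np.array(f["tvec"],float); f["K"]=np.array(f["camera_matrix"],float)
    f["P"]=f["K"]@np.c_[cv2.Rodrigues(f["r"])[0],f["t"].ravel()]; return f
def proj(f,X): return cv2.projectPoints(np.array(X,float).reshape(-1,3),f["r"],f["t"],f["K"],None)[0][:,0]
def tri(a,b,p,q):
    X=cv2.triangulatePoints(a["P"],b["P"],np.array(p,float).reshape(2,1),np.array(q,float).reshape(2,1))[:,0]; return X[:3]/X[3]
def onplane(f,p,z):
    P=f["P"];u,v=p
    A=np.array([P[0]-u*P[2],P[1]-v*P[2]]); return np.linalg.solve(A[:,:2],-(A[:,2]*z+A[:,3]))
E
python3 - <<'E'
from h import *
a,b=cam("scene"),cam("side")
print("lidtop knob",tri(a,b,(345,287),(333,262)),"mouth",tri(a,b,(350,187),(222,224)))
cs=[]
for f,(u,v) in((a,(305,145)),(b,(180,165))):
    cs.append(cv2.resize(f["color"][v:v+120,u:u+110,::-1],None,fx=3.6,fy=3.6,interpolation=cv2.INTER_CUBIC))
cv2.imwrite("pics/c1.png",np.hstack(cs))
for n,f,(u,v,w,h) in(("scene",a,(305,265,80,65)),("side",b,(298,250,70,55))):
    g=f["color"][v:v+h,u:u+w].astype(int)
    m=(g.max(2)<60); ys,xs=np.nonzero(m); print(n,"knob dark",xs.min()+u,xs.max()+u,ys.min()+v,ys.max()+v,xs.mean()+u,ys.mean()+v,m.sum())
E
```

```text
lidtop knob [0.60231068 0.01322824 0.04786896] mouth [0.50066128 0.21872206 0.09479833]
scene knob dark 339 350 283 299 344.62573099415204 290.9356725146199 171
side knob dark 327 367 259 291 339.2088888888889 270.67555555555555 225
```

View pics/c1.png

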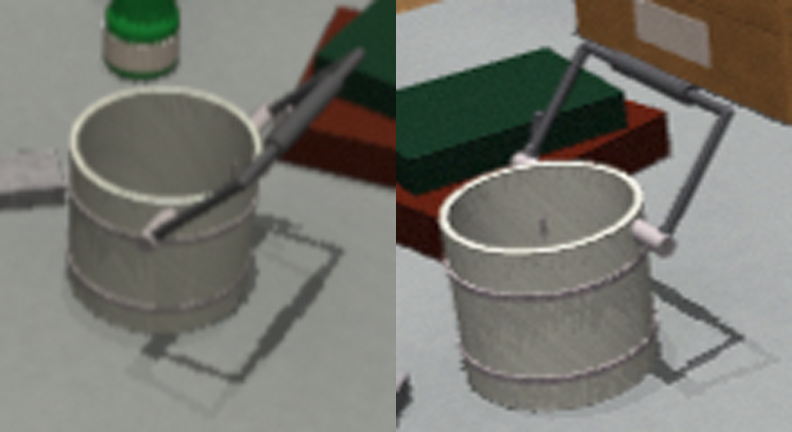

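```bash
python3 - <<'E'
from h import *
from scipy.optimize import least_squares
a,b=cam("scene"),cam("side")
S=lambda u,v:(u/3.6+305,v/3.6+145)
D=lambda u,v:((u-396)/3.6+180,v/3.6+165)
n=tri(a,b,S(245,187),D(728,112)); f=tri(a,b,S(360,55),D(587,47)); print("near",n,"far",f,np.linalg.norm(n-f))
th=np.linspace(0,2*np.pi,180)
def res(p):
    x,y,w=p; R=np.array([[np.cos(w),-np.sin(w)],[np.sin(w),np.cos(w)]])
    T=lambda X:np.c_[np.array(X)[:,:2]@R.T+[x,y],np.array(X)[:,2]]
    c=T(np.c_[.055*np.cos(th),.055*np.sin(th),0*th+.1]); out=[]
    for cam_,M,bb in((a,S,((68,88),(262,205))),(b,D,((440,162),(645,252)))):
        q=proj(cam_,c); out+=[q.min(0)-M(*bb[0]),q.max(0)-M(*bb[1])]
    k=T([[.081,.068,.150],[.081,-.068,.150]])
    for cam_,P in((a,(S(360,55),S(245,187))),(b,(D(587,47),D(728,112)))):
        out+=list((proj(cam_,k)-np.array(P)))
    return np.concatenate(out)
d=(n+f)/2-[.5,.2187,0]
best=min((least_squares(res,[.5,.219,np.arctan2(d[1],d[0])+o]) for o in(0,np.pi)),key=lambda r:r.cost)
print(best.x,np.degrees(best.x[2]),best.fun.reshape(-1,2).round(1))
# lid fit: flange circle top z .026, knob top .05
def knob(f,bx):
    u,v,w,h=bx;g=f["color"][v:v+h,u:u+w].max(2)<60
    N,L,st,ce=cv2.connectedComponentsWithStats(g.astype(np.uint8)); i=1+st[1:,4].argmax(); return st[i][:4]+[u,v,0,0],ce[i]+[u,v]
for nme,f_,bx in(("scene",a,(305,265,80,65)),("side",b,(315,250,40,30))):
    st,ce=knob(f_,bx); print(nme,st,ce,"knob centre on plane .038",onplane(f_,ce+.0,.038))
    g=f_["color"]
pa,pb=knob(a,(305,265,80,65))[1],knob(b,(315,250,40,30))[1]; print(tri(a,b,pa,pb))
E
```

```text
near [0.57995987 0.1522252  0.14776655] far [0.58450483 0.28855472 0.14819487] 0.13640592319851427
[ 0.50083479  0.22054726 -0.02923967] -1.6753098267931394 [[-0.1 -0.1]
 [-0.3 -0.2]
 [ 0.3 -1.1]
 [-0.1 -0.4]
 [-0.7  0.3]
 [-0.4 -0.7]
 [ 0.1 -0.8]
 [ 0.7 -0.6]]
scene [339 283  12  17] [344.62573099 290.93567251] knob centre on plane .038 [0.60219717 0.01350215]
side [327 259  12  16] [332.47619048 266.25595238] knob centre on plane .038 [0.60154768 0.01327115]
[0.60205516 0.01379199 0.03755761]
```

```bash
cat >> h.py <<'E'
def go(x,y,z,yaw=None):
    from scipy.spatial.transform import Rotation as Ro
    s=env.get_state();R=np.array(s["tool_rot"]);d=R.T@(np.array([x,y,z])-s["eef_pos"])
    r=np.zeros(3)
    if yaw is not None:
        c,n=np.cos(yaw),np.sin(yaw); r=Ro.from_matrix(R.T@np.array([[c,n,0],[n,-c,0],[0,0,-1]])).as_rotvec()
    print("row",r.round(4),d.round(4)," t",round(s["t"],2),"F",np.round(s["force"],1),"w",round(s["gripper_width"],3),"q",np.round(s["joint_positions"],2))
E
python3 - <<'E'
from h import *
a,b=cam("scene"),cam("side")
print("tall",tri(a,b,(227,304),(393,270)),"small",tri(a,b,(285,267),(293,294)))
go(.602,.0135,.13,-.0292)
E
```

```text
tall [ 0.51725074 -0.1845473   0.15980846] small [ 0.48491046 -0.00289282  0.04590149]
row [ 3.000e-04  0.000e+00 -4.366e-01] [0.5318 0.3924 0.1013]  t 0.4 F [ 0.2 -0.2  0.2] w 1.004 q [ 1.39  0.36  0.01 -0.   -1.22 -0.29]
```

Units first: shifts go in shares of 750 mm and turns go in shares of 2 rad. So 0.53 m / 0.75 = 0.7067, 0.392 m / 0.75 = 0.5227, -0.4366 rad / 2 = -0.2183.

jog_arm(ticks=[[[0, 0, -0.2183, 0.7067, 0.5227, 0, 1], [0, 0, -0.2183, 0.7067, 0.5227, 0, 1], [0, 0, -0.2183, 0.7067, 0.5227, 0, 1], [0, 0, -0.2183, 0.7067, 0.5227, 0, 1], [0, 0, -0.2183, 0.7067, 0.5227, 0, 1], [0, 0, -0.2183, 0.7067, 0.5227, 0, 1], [0, 0, -0.2183, 0.7067, 0.5227, 0, 1], [0, 0, -0.2183, 0.7067, 0.5227, 0, 1], [0, 0, -0.2183, 0.7067, 0.5227, 0, 1], [0, 0, -0.2183, 0.7067, 0.5227, 0, 1], [0, 0, -0.2183, 0.7067, 0.5227, 0, 0.6], [0, 0, -0.2183, 0.7067, 0.5227, 0, 0.6], [0, 0, -0.2183, 0.7067, 0.5227, 0, 0.6], [0, 0, -0.2183, 0.7067, 0.5227, 0, 0.6], [0, 0, -0.2183, 0.7067, 0.5227, 0, 0.6], [0, 0, -0.2183, 0.7067, 0.5227, 0, 0.6], [0, 0, -0.2183, 0.7067, 0.5227, 0, 0.6], [0, 0, -0.2183, 0.7067, 0.5227, 0, 0.6], [0, 0, -0.2183, 0.7067, 0.5227, 0, 0.6], [0, 0, -0.2183, 0.7067, 0.5227, 0, 0.6]]], grip_n=40)

```text
t: 2.07
eef_pos: [0.6004, 0.0155, 0.2314]
tool_rot: [[1.0, -0.028, 0.0], [-0.028, -1.0, 0.0], [0.0, -0.0, -1.0]]
force: [-0.9, 0.3, -0.4]
gripper_width: 0.599
grasp_force: 0.0
```

```bash
python3 - <<'E'
from h import *
go(.602,.0135,.030,-.0292)
f=cam("wrist"); cv2.imwrite("pics/w1.png",f["color"][:,:,::-1]); print(proj(f,[[.602,.0135,.05]]))
E
```

```text
row [-0.0002 -0.0001  0.0007] [0.0017 0.002  0.2014]  t 2.07 F [-0.9  0.3 -0.4] w 0.599 q [ 0.35  0.24 -0.16 -0.   -1.17  1.19]
[[322.48723928 214.80475328]]
```

View pics/w1.png

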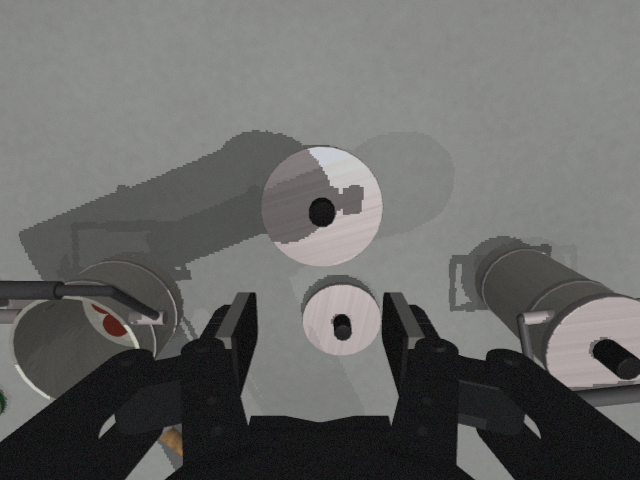

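The wrist view puts the larger lid's knob at (322,212). The prediction was (322,215), so the estimate holds and I'll descend and grip.

In the tool's units: 0.201 m / 0.75 = 0.268, 0.2 m / 0.75 = 0.2667.

jog_arm(ticks=[[[0, 0, 0, 0.0033, 0.0027, 0.0533, 0.6], [0, 0, 0, 0.0033, 0.0027, 0.1067, 0.6], [0, 0, 0, 0.0033, 0.0027, 0.16, 0.6], [0, 0, 0, 0.0033, 0.0027, 0.2, 0.6], [0, 0, 0, 0.0033, 0.0027, 0.2267, 0.6], [0, 0, 0, 0.0033, 0.0027, 0.2467, 0.6], [0, 0, 0, 0.0033, 0.0027, 0.2587, 0.6], [0, 0, 0, 0.0033, 0.0027, 0.2667, 0.6], [0, 0, 0, 0.0033, 0.0027, 0.268, 0.6], [0, 0, 0, 0.0033, 0.0027, 0.268, 0.6], [0, 0, 0, 0.0033, 0.0027, 0.268, 0.2], [0, 0, 0, 0.0033, 0.0027, 0.268, 0.0], [0, 0, 0, 0.0033, 0.0027, 0.268, 0.0], [0, 0, 0, 0.0033, 0.0027, 0.268, 0.0], [0, 0, 0, 0.0033, 0.0027, 0.268, 0.0], [0, 0, 0, 0.0033, 0.0027, 0.268, 0.0], [0, 0, 0, 0.0033, 0.0027, 0.268, 0.0]]], grip_n=60)

```text
t: 3.53
eef_pos: [0.6039, 0.013, 0.0317]
tool_rot: [[1.0, -0.029, 0.002], [-0.029, -1.0, 0.001], [0.002, -0.001, -1.0]]
force: [-1.4, -0.1, 5.9]
gripper_width: 0.255
grasp_force: 58.7
```

In the tool's units: -0.2 m / 0.75 = -0.2667, -0.19 m / 0.75 = -0.2533.

jog_arm(ticks=[[[0, 0, 0, 0, 0, -0.0133, 0], [0, 0, 0, 0, 0, -0.04, 0], [0, 0, 0, 0, 0, -0.08, 0], [0, 0, 0, 0, 0, -0.1333, 0], [0, 0, 0, 0, 0, -0.1867, 0], [0, 0, 0, 0, 0, -0.2267, 0], [0, 0, 0, 0, 0, -0.2533, 0], [0, 0, 0, 0, 0, -0.2667, 0], [0, 0, 0, 0, 0, -0.2667, 0], [0, 0, 0, 0, 0, -0.2667, 0]]])

```text
t: 4.37
eef_pos: [0.6024, 0.0127, 0.2296]
tool_rot: [[1.0, -0.03, -0.001], [-0.03, -1.0, 0.001], [-0.001, -0.0, -1.0]]
force: [-0.0, -0.2, -3.5]
gripper_width: 0.255
grasp_force: 58.9
```

```bash
python3 - <<'E'
from h import *
go(.501,.2205,.23,-.0292)
for n in("scene","side"):
    f=cam(n); u,v=proj(f,[env.get_state()["eef_pos"]])[0].astype(int); cv2.imwrite(f"pics/{n}l.png",f["color"][max(v-70,0):v+110,max(u-100,0):u+100,::-1])
cv2.imwrite("pics/l.png",cv2.resize(np.hstack([cv2.imread(f"pics/{n}l.png") for n in("scene","side")]),None,fx=2,fy=2))
E
```

```text
row [-0.0005  0.0008 -0.0004] [-1.075e-01 -2.047e-01 -2.000e-04]  t 4.37 F [-0.  -0.2 -3.5] w 0.255 q [ 0.34  0.24 -0.16 -0.   -1.17  1.2 ]
```

View pics/l.png

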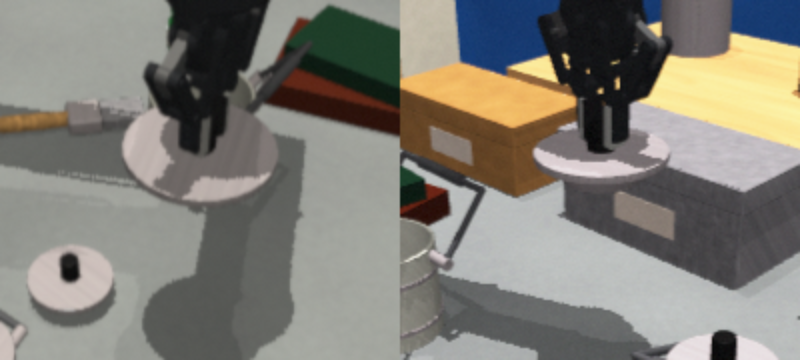

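Lid held level, about 0.2 m up. Carrying it over the canister mouth.

In the tool's units: -0.2047 m / 0.75 = -0.2729, -0.2 m / 0.75 = -0.2667.

jog_arm(ticks=[[[0, 0, 0, -0.0133, -0.0267, 0, 0], [0, 0, 0, -0.0333, -0.0667, 0, 0], [0, 0, 0, -0.0533, -0.1067, 0, 0], [0, 0, 0, -0.0733, -0.1467, 0, 0], [0, 0, 0, -0.0933, -0.1867, 0, 0], [0, 0, 0, -0.1133, -0.22, 0, 0], [0, 0, 0, -0.1307, -0.2493, 0, 0], [0, 0, 0, -0.14, -0.2667, 0, 0], [0, 0, 0, -0.1427, -0.2729, 0, 0], [0, 0, 0, -0.1427, -0.2729, 0, 0], [0, 0, 0, -0.1427, -0.2729, 0, 0], [0, 0, 0, -0.1427, -0.2729, 0, 0]]])

```text
t: 5.47
eef_pos: [0.5022, 0.2196, 0.2295]
tool_rot: [[1.0, -0.03, -0.001], [-0.03, -1.0, -0.001], [-0.001, 0.001, -1.0]]
force: [-0.1, 0.3, -2.9]
gripper_width: 0.256
grasp_force: 59.1
```

```bash
python3 - <<'E'
from h import *
go(.502,.2205,.1147,-.0292)
E
```

```text
row [ 0.0011  0.001  -0.0006] [-1.000e-04 -1.000e-03  1.148e-01]  t 5.47 F [-0.1  0.3 -2.9] w 0.256 q [ 0.77  0.15 -0.27  0.   -1.15  0.77]
```

In the tool's units: 0.111 m / 0.75 = 0.148, 0.109 m / 0.75 = 0.1453.

jog_arm(ticks=[[[0, 0, 0, 0, -0.0013, 0.0267, 0], [0, 0, 0, 0, -0.0013, 0.06, 0], [0, 0, 0, 0, -0.0013, 0.0867, 0], [0, 0, 0, 0, -0.0013, 0.1067, 0], [0, 0, 0, 0, -0.0013, 0.12, 0], [0, 0, 0, 0, -0.0013, 0.1293, 0], [0, 0, 0, 0, -0.0013, 0.136, 0], [0, 0, 0, 0, -0.0013, 0.1413, 0], [0, 0, 0, 0, -0.0013, 0.1453, 0], [0, 0, 0, 0, -0.0013, 0.148, 0], [0, 0, 0, 0, -0.0013, 0.148, 0]]])

```text
t: 6.38
eef_pos: [0.5022, 0.2215, 0.1194]
tool_rot: [[1.0, -0.029, 0.0], [-0.029, -1.0, 0.0], [0.0, -0.0, -1.0]]
force: [0.8, -0.9, -2.5]
gripper_width: 0.256
grasp_force: 59.2
```

```bash
python3 - <<'E'
from h import *
go(.502,.2205,.1147,-.0292)
E
```

```text
row [-0.0002 -0.0002  0.    ] [-0.0002  0.001   0.0047]  t 6.38 F [ 0.8 -0.9 -2.5] w 0.256 q [ 0.77  0.25 -0.42  0.   -0.9   0.77]
```

In the tool's units: 0.0055 m / 0.75 = 0.0073, 0.0045 m / 0.75 = 0.006.

jog_arm(ticks=[[[0, 0, 0, 0, 0, 0.002, 0], [0, 0, 0, 0, 0, 0.004, 0], [0, 0, 0, 0, 0, 0.006, 0], [0, 0, 0, 0, 0, 0.0073, 0], [0, 0, 0, 0, 0, 0.0073, 0]]])

```text
t: 6.8
eef_pos: [0.5022, 0.2215, 0.1138]
tool_rot: [[1.0, -0.029, 0.0], [-0.029, -1.0, 0.0], [0.0, -0.0, -1.0]]
force: [-0.1, -0.2, -2.6]
gripper_width: 0.252
grasp_force: 59.2
```

In the tool's units: 0.002 m / 0.75 = 0.0027, 0.001 m / 0.75 = 0.0013.

jog_arm(ticks=[[[0, 0, 0, 0, 0, 0.0013, 0], [0, 0, 0, 0, 0, 0.0027, 0], [0, 0, 0, 0, 0, 0.0027, 0]]])

```text
t: 7.05
eef_pos: [0.5023, 0.2215, 0.1136]
tool_rot: [[1.0, -0.029, 0.001], [-0.029, -1.0, 0.0], [0.001, -0.0, -1.0]]
force: [-8.4, -1.9, 13.4]
gripper_width: 0.251
grasp_force: 61.0
```

Contact came at TCP z 0.1136, where 0.1137 was expected for a seated lid. Releasing and raising the gripper.

In the tool's units: -0.12 m / 0.75 = -0.16, -0.085 m / 0.75 = -0.1133.

jog_arm(ticks=[[[0, 0, 0, 0, 0, 0, 0.3], [0, 0, 0, 0, 0, 0, 0.6], [0, 0, 0, 0, 0, 0, 0.6], [0, 0, 0, 0, 0, 0, 0.6], [0, 0, 0, 0, 0, -0.0267, 0.6], [0, 0, 0, 0, 0, -0.0667, 0.6], [0, 0, 0, 0, 0, -0.1133, 0.6], [0, 0, 0, 0, 0, -0.16, 0.4], [0, 0, 0, 0, 0, -0.16, 0], [0, 0, 0, 0, 0, -0.16, 0]]])

```text
t: 7.88
eef_pos: [0.5031, 0.2223, 0.2341]
tool_rot: [[1.0, -0.029, 0.004], [-0.029, -1.0, 0.003], [0.004, -0.003, -1.0]]
force: [0.2, -0.1, -0.6]
gripper_width: 0.177
grasp_force: 0.0
```

```bash
python3 - <<'E'
from h import *
go(.635,.2205,.14,-.0292)
cs=[]
for n,(u,v) in(("scene",(305,145)),("side",(180,165))):
    f=cam(n); cs.append(cv2.resize(f["color"][v:v+120,u:u+110,::-1],None,fx=3.6,fy=3.6,interpolation=cv2.INTER_CUBIC))
cv2.imwrite("pics/c2.png",np.hstack(cs))
E
```

```text
row [-0.0032 -0.0035  0.0001] [ 0.1315 -0.0018  0.0945]  t 7.88 F [ 0.2 -0.1 -0.6] w 0.177 q [ 0.77  0.15 -0.27  0.   -1.15  0.77]
```

View pics/c2.png

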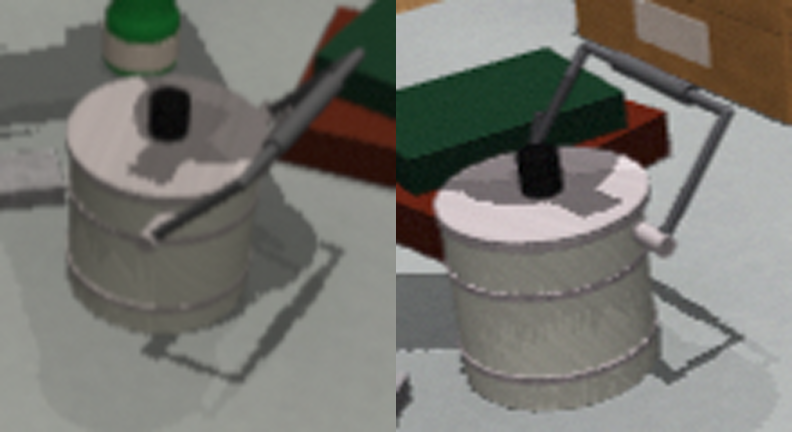

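The lid sits level and centred in the mouth, and the bail still leans to the rear. The gripper now goes behind the crossbar.

In the tool's units: 0.132 m / 0.75 = 0.176, 0.125 m / 0.75 = 0.1667.

jog_arm(ticks=[[[0, 0, 0, 0.04, 0, 0, 0], [0, 0, 0, 0.0867, 0, 0, 0], [0, 0, 0, 0.1333, 0, 0, 0], [0, 0, 0, 0.1667, 0, 0, 0], [0, 0, 0, 0.176, 0, 0, 0], [0, 0, 0, 0.176, 0, 0, 0], [0, 0, 0, 0.176, 0, 0.0267, 0], [0, 0, 0, 0.176, 0, 0.0667, 0], [0, 0, 0, 0.176, 0, 0.1, 0], [0, 0, 0, 0.176, 0, 0.12, 0], [0, 0, 0, 0.176, 0, 0.126, 0], [0, 0, 0, 0.176, 0, 0.126, 0]]])

```text
t: 8.98
eef_pos: [0.6324, 0.2172, 0.1356]
tool_rot: [[1.0, -0.029, -0.003], [-0.029, -1.0, -0.002], [-0.003, 0.002, -1.0]]
force: [0.4, 0.3, 0.7]
gripper_width: 0.0
grasp_force: 0.0
```

```bash
python3 - <<'E'
from h import *
go(.535,.2205,.144,-.0292)
E
```

```text
row [0.002  0.003  0.0004] [-0.0975 -0.0005 -0.0081]  t 8.98 F [0.4 0.3 0.7] w 0.0 q [ 0.62  0.42 -0.12 -0.   -1.03  0.92]
```

In the tool's units: -0.078 m / 0.75 = -0.104, -0.006 m / 0.75 = -0.008.

jog_arm(ticks=[[[0, 0, 0, -0.016, 0, 0, 0], [0, 0, 0, -0.032, 0, 0, 0], [0, 0, 0, -0.0453, 0, -0.0027, 0], [0, 0, 0, -0.056, 0, -0.0053, 0], [0, 0, 0, -0.0667, 0, -0.008, 0], [0, 0, 0, -0.0773, 0, -0.0107, 0], [0, 0, 0, -0.088, 0, -0.012, 0], [0, 0, 0, -0.096, 0, -0.012, 0], [0, 0, 0, -0.104, 0, -0.012, 0]]])

```text
t: 9.73
eef_pos: [0.5574, 0.2209, 0.1489]
tool_rot: [[1.0, -0.028, 0.005], [-0.028, -1.0, 0.003], [0.005, -0.003, -1.0]]
force: [2.5, 0.7, 2.2]
gripper_width: -0.002
grasp_force: 1.6
```

In the tool's units: -0.024 m / 0.75 = -0.032, -0.02 m / 0.75 = -0.0267.

jog_arm(ticks=[[[0, 0, 0, -0.0067, 0, 0, 0], [0, 0, 0, -0.0133, 0, 0, 0], [0, 0, 0, -0.02, 0, 0, 0], [0, 0, 0, -0.0267, 0, 0, 0], [0, 0, 0, -0.032, 0, 0, 0], [0, 0, 0, -0.032, 0, 0, 0], [0, 0, 0, -0.032, 0, 0, 0]]])

```text
t: 10.32
eef_pos: [0.5316, 0.2204, 0.146]
tool_rot: [[1.0, -0.029, -0.001], [-0.029, -1.0, -0.001], [-0.001, 0.001, -1.0]]
force: [-1.2, -0.3, -0.8]
gripper_width: -0.003
grasp_force: 0.0
```

Contact force is gone, so the bail is past centre. Backing up and away, then checking.

jog_arm(ticks=[[[0, 0, 0, 0, 0, -0.0267, 0], [0, 0, 0, 0.0133, 0, -0.0667, 0], [0, 0, 0, 0.04, 0, -0.1133, 0], [0, 0, 0, 0.08, 0, -0.1467, 0], [0, 0, 0, 0.12, 0, -0.16, 0], [0, 0, 0, 0.1333, 0, -0.16, 0], [0, 0, 0, 0.1333, 0, -0.16, 0], [0, 0, 0, 0.1333, 0, -0.16, 0], [0, 0, 0, 0.1333, 0, -0.16, 0], [0, 0, 0, 0.1333, 0, -0.16, 0], [0, 0, 0, 0.1333, 0, -0.16, 0], [0, 0, 0, 0.1333, 0, -0.16, 0]]])

```text
t: 11.32
eef_pos: [0.6315, 0.2178, 0.2665]
tool_rot: [[1.0, -0.029, 0.0], [-0.029, -1.0, 0.0], [0.0, -0.0, -1.0]]
force: [0.5, -0.7, -0.4]
gripper_width: -0.002
grasp_force: 0.0
```

```bash
python3 - <<'E'
from h import *
cs=[]
y=-.02924
for n,(u,v) in(("scene",(305,145)),("side",(180,165))):
    f=cam(n); cs.append(cv2.resize(f["color"][v:v+120,u:u+110,::-1],None,fx=3.6,fy=3.6,interpolation=cv2.INTER_CUBIC))
    print(n,(proj(f,[.5008-.045*np.cos(y),.2205-.045*np.sin(y),.114])-[u,v])*3.6)
cv2.imwrite("pics/c3.png",np.hstack(cs))
E
```

```text
scene [[97.2471462  98.23111248]]
side [[ 71.80811613 206.44587692]]
```

View pics/c3.png

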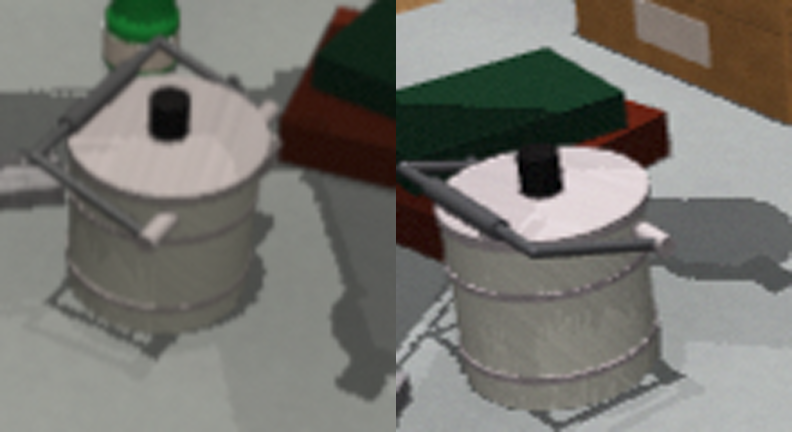

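The crossbar's middle is at (97,98) and (468,207) in the two crops. That matches the predicted clamped position of (97,98) and (468,206), so the lid is seated and clamped. Handing in.

```bash
python3 -c "
from bench import env
print(env.close_job())"
```

```text
the job is handed in; nothing more can be done
None
```

The larger lid is seated level in the wide canister and the bail has snapped down and clamped it; I handed the job in about 11 s into the 43 s limit, with the arm clear of everything.

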